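# Release the ratchet and shut the tilt-out bin

## Robot

A 7-joint arm with a two-finger parallel gripper is mounted at the origin on the work surface. World frame = base frame: x ahead of the robot, y to its left, z up, the work surface at z = 0. Lengths are in mm, angles in rad, forces in N, time in s.
With the tool pointing down it reaches from about 400 to 850 mm from the base axis. Payload 10.4 kg.
Tool frame: the origin (TCP) lies between the finger pads; the fingertips stand 11 mm ahead of it and the grasp point (between the pads) lies 8 mm behind it; z points along the fingers, y is the line along which they close (so a half turn about z gives the same grasp; the last joint's range is limited). The gripper opens to 85 mm and grips with 20 to 120 N. Pads are 22 mm wide; open, the fingers measure 114 mm over their backs; the gripper's body (76 mm by 85 mm) begins 54 mm behind the grasp point. The pads swing forward as they close: fully open they stand 13 mm farther back than shut.
Start: joints at [-0.023, 0.332, -0.065, 1.46, 0.022, 1.35, -0.088], TCP at [625.02, 0.018, 242.338] pointing down, gripper open.
Joint ranges: [-2.6, 2.6], [-0.5, 2.12], [-1.47, 1.34], [0.16, 2.42], [-1.27, 4.41], [0.06, 2.06], [-2.6, 2.6]. Speed limits (rad/s): [2.22, 2.22, 2.79, 2.79, 3.14, 3.14, 3.14].

## Interface

Orientations are given as a unit quaternion [x, y, z, w].
In Python, from bench import monitor, optics, workorder gives the robot as it stands.
- The arm moves only by the shell command python3 -m handwheel 'ROWS' [FORCE]. ROWS is JSON, a list that holds one entry, the list of rows, each a list of 7 numbers: the shift along the tool's x, y, z in units of 0.04 m (1.0 is 0.04 m), then the turn, a rotation vector about the tool's x, y, z in units of 0.1 rad (1.0 is 0.1 rad), then the opening, from 0 (shut) to 1 (fully open). A call has 1 to 20 rows; each row shifts and turns the commanded pose from where the row before left it, along the tool's axes as they then stand; what a row does not reach is not made up. A row lasts 1/8 s, in which the tool goes at most 62.5 mm and 10.7 degrees, less where a joint would pass 70% of its speed; a pose out of reach is approached as far as the arm can. A call with a number of a shift or a turn outside -1 to 1 is refused whole. A call with a gripper value outside its range is refused whole. The fingers move at their own pace and stop on an object; FORCE is the grip in N (left out, the last holds). Time passes only in rows, so rows that do not move let the fingers close. It gives the time, the measured TCP pose, the force, the opening and the grip force at its end, in the units of the state.
- monitor.sense(): the state, without advancing time (a new reading comes with each control period).
- optics.camera(name): name is "scene" or "side" or "wrist"; returns the picture (480x640x3 uint8, blue, green, red); there is no depth.
- optics.camera_info(name): a dict with "intrinsics" (3x3 intrinsics, pixels), "cam_to_world" (4x4, takes a point from camera to world coordinates). Camera axes: x right, y up, looking along -z (the intrinsics and any distortion apply to the point x, -y, -z); pixel columns grow to the right and rows downward; lengths in mm; the calibration is good to about 2 mm. A picture is of the moment at which its call begins: read the wrist's pose just before it. camera_info takes no time and is no camera call; for the wrist camera it gives the pose at the moment of the call.
- workorder.finish_job(): hands the job in; it is judged then, once.
The state is a dict: "time": time; "qpos": joint angles; "joint_vel": joint speeds; "effort": joint torques, N m; "eef_pos": TCP position; "tcp_rot": TCP orientation; "contact_force": force on the tool from outside, world axes, zero at the start; "ft_torque": the same for the moment, N m; "gripper_width": finger opening in mm; "gripper_force": force on a finger pad.
Only numpy, scipy, OpenCV 4.12 (cv2) and the standard library are available. Lean on these libraries where they do the work, as an engineer would, in place of code of your own. Each camera call takes 0.05 s, during which the arm holds its last target. There are 200 camera calls.

## Task

One of the two grey tilt-out bins on the worktop, the wider one, has been left half open and its ratchet keeps it from going back. Flip that bin's ratchet pawl over to the back by the handle on its left side, so that it stays there, and then push the bin fully shut; do not touch the narrower bin, which is already shut.

Things in the scene. Friction and masses are not known exactly. Their poses are not given: they have to be found in the camera images.
- bin_unit: Fixed grey housing of the wider bin, 150 mm deep (x), 200 wide (y), cheeks 160 high, open at front and top. Origin: centre of its underside, on the worktop; x points from front to back (away from the robot), y to the left cheek, z up. In this frame the bin's hinge runs along y at x -67, z 18 mm; the pawl's axis runs along y at x 8, z 182. A lug on the left cheek carries it, up to y 100, z 192
- pawl_knob (a point): Centre of the pawl handle's knob: a steel cross-bar 18 mm in diameter, 26 long along the housing's y, on a thin stalk outside the left cheek, 48 mm from the pawl's axis, at y 120 mm in the housing's frame. At first it leans to the front, about x -15, z 224 mm; fully flipped about x 35, z 222. Under 1 N at the knob moves it, over the top, towards the back
- pawl (a joint): Angle of that pawl, rad. 0 to 0.25: handle leaning to the front, nose down in the teeth. Grows as the knob goes to the back; 1.1 is fully flipped, nose lifted clear. Its handle's weight works it: let go, it falls to the front below about 0.4 and to the back above about 0.7, and stays there
- bin (a joint): Tilt of the wider bin, rad: 0 shut, front panel upright and flush with the cheeks' front edges (x -75 mm in the housing's frame); positive leans out to the front, at most 0.55. Panel 180 mm wide, 8 thick, top edge 150 above the hinge. Stiff hinge: about 5 N at the top edge moves it, it stays where left. With the pawl down, teeth on its left let it go out but back by about 10 mm at most
- small_unit: Fixed housing of the narrower bin, of the same make but 160 mm wide, shut, with a pawl handle of its own on its left (knob at y 100 mm in its frame). Origin and axes as for the wider one. To be left alone

How it is judged:
By the outcome, as a careful person would: the job done as asked, in the order asked, and still so for the second after the job is handed in, with the robot touching nothing.
It also fails if it takes over 40 s, if anything falls off the work surface, if the arm or the gripper's body presses on something with over 40 N, if the wrist force passes 120 N, or if a joint passes its speed limit or range.

## Working session

There is one attempt and no reset: what is moved stays moved. The work goes in short steps, Python scripts to look and compute and a shell command to move; the robot and the scene stay as the last step left them, time stands still between calls to the robot, and variables do not carry over. Pictures are saved under pics/ and viewed, at most 10 in all, crops included, and the job is handed in when it is done.

```bash
mkdir -p pics
python3 - <<'E'
from bench import monitor, optics
import cv2,numpy as np
np.set_printoptions(precision=3,suppress=True)
for n in("scene","side"):
    cv2.imwrite(f"pics/{n}0.png",optics.camera(n)); i=optics.camera_info(n); print(n,np.array(i["intrinsics"]),np.array(i["cam_to_world"]),i.keys())
s=monitor.sense();print(s["time"],s["eef_pos"],s["tcp_rot"],s["gripper_width"])
E
```

```text
scene [[465.751   0.    320.405]
 [  0.    465.751 245.822]
 [  0.      0.      1.   ]] [[ -0.585  -0.632   0.508 928.764]
 [  0.811  -0.47    0.349 292.674]
 [  0.019   0.616   0.788 733.457]
 [  0.      0.      0.      1.   ]] dict_keys(['intrinsics', 'cam_to_world'])
side [[451.968   0.    313.558]
 [  0.    451.968 233.678]
 [  0.      0.      1.   ]] [[   0.679   -0.549    0.487  945.252]
 [   0.734    0.521   -0.436 -304.821]
 [  -0.015    0.654    0.756  755.751]
 [   0.       0.       0.       1.   ]] dict_keys(['intrinsics', 'cam_to_world'])
0.1 [624.701  -0.008 241.62 ] [ 0.707  0.707 -0.    -0.   ] 85.33931734033044
```

View pics/scene0.png

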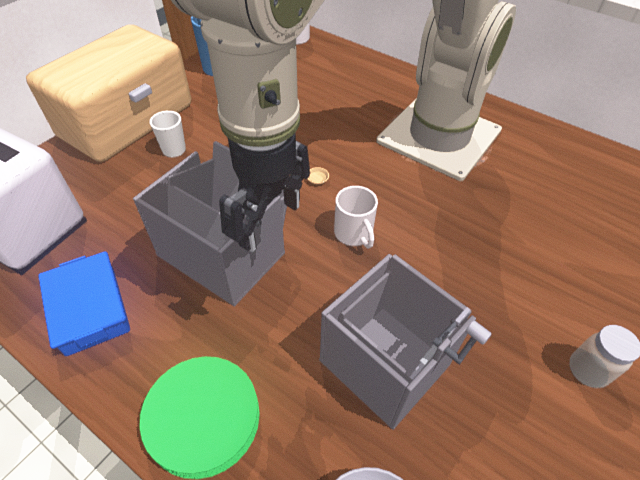

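View pics/side0.png

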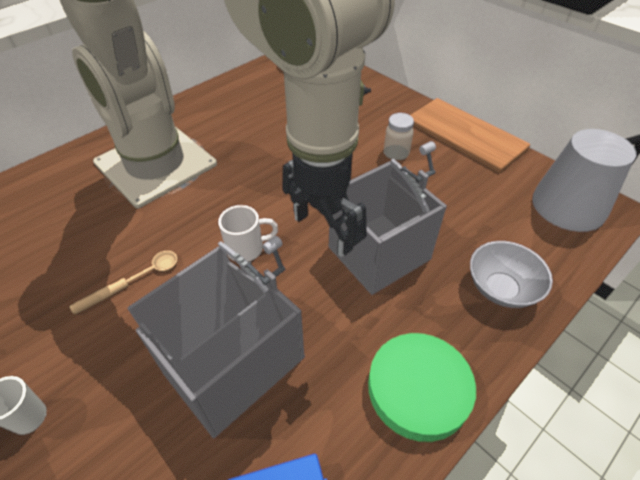

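The wide bin is on the robot's right (side view, knob about (273,247), a mug just in front-left of it). I'll zoom in to measure its corners.

Run:
```python
import cv2
a=cv2.imread("pics/side0.png")[210:450,110:350]
cv2.imwrite("pics/c1.png",cv2.resize(a,(600,600),interpolation=cv2.INTER_CUBIC))
```

```text
(no output)
```

View pics/c1.png

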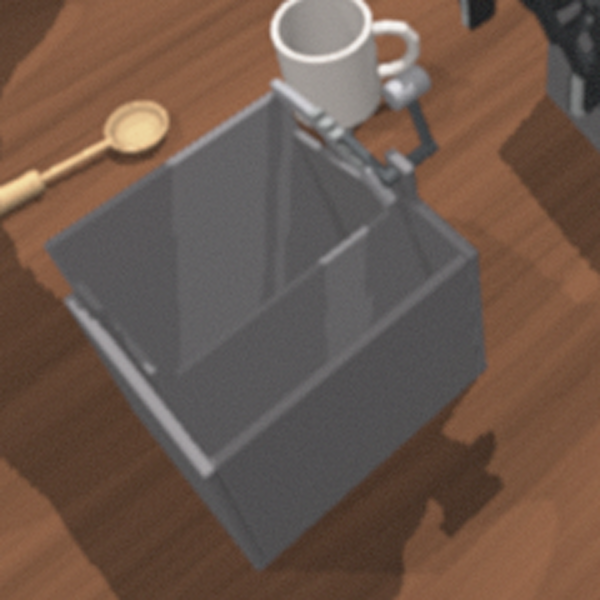

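Crop shows: right cheek front top (70,302), back corners top (212,470)/(478,253), bottom (262,568)/(485,370), panel top ends (48,245)/(275,88), knob (407,88). Fit the pose.

```bash
cat > h.py <<'E'
import numpy as np
from scipy.spatial.transform import Rotation as R
def proj(P,K,T):
    p=(np.asarray(P)-T[:3,3])@T[:3,:3]; return np.c_[p[:,0]/-p[:,2]*K[0,0]+K[0,2], -p[:,1]/-p[:,2]*K[1,1]+K[1,2]]
def W(P,q):
    c,s=np.cos(q[2]),np.sin(q[2]);P=np.asarray(P,float)
    return np.c_[q[0]+c*P[:,0]-s*P[:,1],q[1]+s*P[:,0]+c*P[:,1],P[:,2]]
E
python3 - <<'E'
from h import *
from bench import optics
from scipy.optimize import least_squares
i=optics.camera_info("side");K=np.array(i["intrinsics"]);T=np.array(i["cam_to_world"])
uv=np.array([(70,302),(212,470),(478,253),(262,568),(485,370),(407,88),(48,245),(275,88)])/2.5+[110,210]
def loc(t): 
    x,z=-71-150*np.sin(t),18+150*np.cos(t)
    return [(-75,-100,160),(75,-100,160),(75,100,160),(75,-100,0),(75,100,0),(-15,120,224),(x,-90,z),(x,90,z)]
f=lambda q:(proj(W(loc(q[3]),q),K,T)-uv).ravel()
r=least_squares(f,[600,-200,0,.3],loss="soft_l1");q=r.x
np.set_printoptions(precision=3,suppress=True)
print(q,f(q).reshape(-1,2))
print("knob",W([(-15,120,224),(35,120,222)],q),"panel",W([loc(q[3])[6],loc(q[3])[7]],q),"origin",q[:2])
# mug: rim z~90 guess in both views
for n,u in(("side",[(242,210),(242,255)]),("scene",[(356,200),(352,240)])):
    i=optics.camera_info(n);K=np.array(i["intrinsics"]);T=np.array(i["cam_to_world"])
    for p,z in zip(u,(90,0)):
        d=T[:3,:3]@np.array([(p[0]-K[0,2])/K[0,0],-(p[1]-K[1,2])/K[1,1],-1]); print(n,z,T[:3,3]+d*(z-T[2,3])/d[2])
E
```

```text
[ 591.582 -178.187    0.019    0.309] [[-1.684 -1.047]
 [-1.167  4.365]
 [ 2.808 -0.654]
 [ 0.511  2.546]
 [ 2.761 -0.439]
 [-0.769 -1.128]
 [-0.956 -0.002]
 [ 3.225 -0.798]]
knob [[574.291 -58.496 224.   ]
 [624.282 -57.54  222.   ]] panel [[ 476.651 -270.401  160.878]
 [ 473.211  -90.434  160.878]] origin [ 591.582 -178.187]
side 90 [368.378  16.366  90.   ]
side 0 [397.292 -20.41    0.   ]
scene 90 [383.57   -2.402  90.   ]
scene 0 [405.515  10.709   0.   ]
```

```bash
python3 -m handwheel '[[[0,-0.75,0,0,0,0,0],[0,-0.75,0,0,0,0,0],[0,-0.75,0,0,0,0,0],[-0.75,0,0,0,0,0,0],[-0.7,0,0,0,0,0,0],[0,0,0,0,0,0,0],[0,0,0,0,0,0,0]]]' 30
python3 - <<'E'
from bench import optics
import cv2
a=optics.camera("side")[150:390,150:470]
cv2.imwrite("pics/c2.png",cv2.resize(a,(800,600),interpolation=cv2.INTER_CUBIC))
E
```

```text
time: 0.98
eef_pos: [535.0, -57.3, 242.1]
tcp_rot: [0.707, 0.707, 0.0, -0.0]
contact_force: [0.2, -0.1, 0.0]
gripper_width: 0.1
gripper_force: 0.0
```

View pics/c2.png

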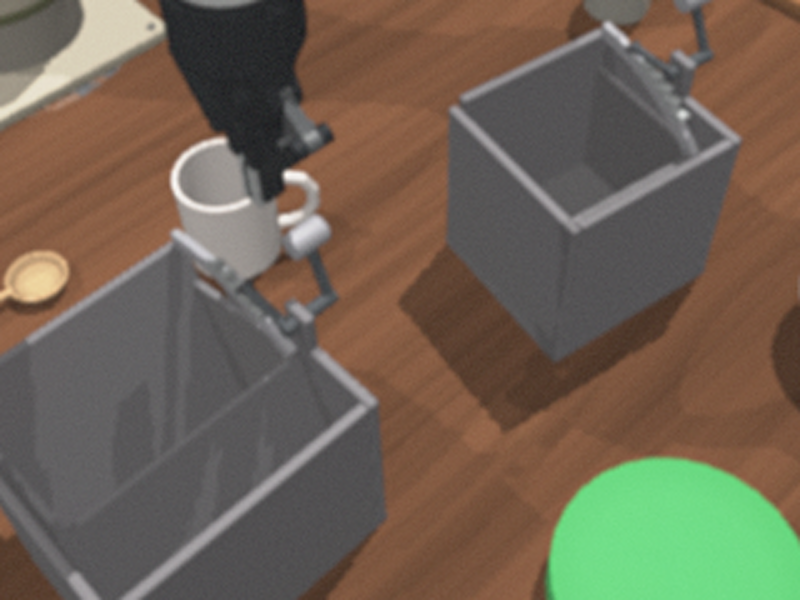

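Crop shows the finger tip at about (265,195), in front of the knob (307,237) and in line with it. Lower and push back.

```bash
python3 -m handwheel '[[[0,0,0.48,0,0,0,0],[0,0.35,0,0,0,0,0],[0,0.25,0,0,0,0,0],[0,0.2,0,0,0,0,0],[0,0.2,0,0,0,0,0],[0,0.2,0,0,0,0,0],[0,0.2,0,0,0,0,0],[0,0.1,0,0,0,0,0],[0,0.1,0,0,0,0,0],[0,0,0,0,0,0,0]]]'
python3 - <<'E'
from bench import optics
import cv2
a=optics.camera("side")[150:390,150:470]
cv2.imwrite("pics/c3.png",cv2.resize(a,(800,600),interpolation=cv2.INTER_CUBIC))
E
```

```text
time: 2.28
eef_pos: [598.3, -58.0, 223.0]
tcp_rot: [0.707, 0.707, -0.001, -0.001]
contact_force: [-5.4, 0.0, 1.9]
gripper_width: -0.2
gripper_force: 2.7
```

View pics/c3.png

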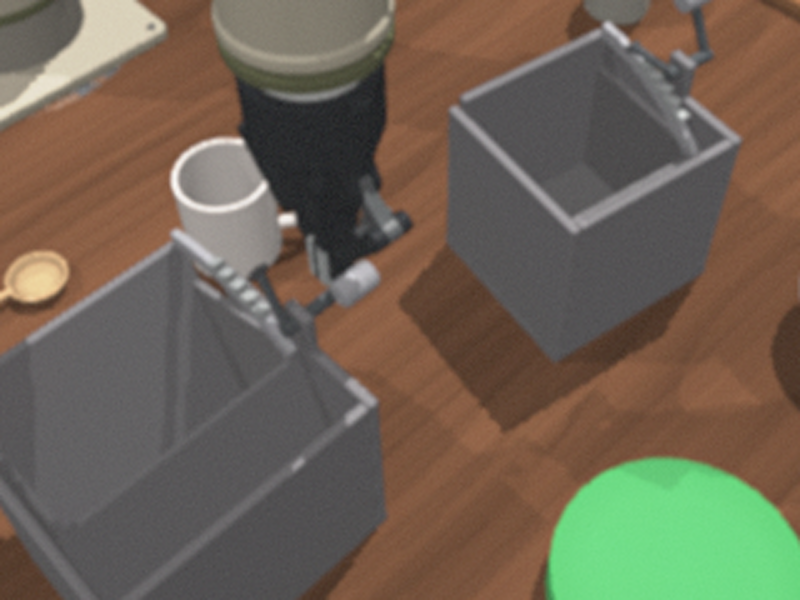

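The knob has swung over to the back (crop (357,283)), nose lifted, against its stop (5 N). Back off, up, and to the front of the panel.

```bash
python3 -m handwheel '[[[0,-0.5,0,0,0,0,0],[0,-0.5,-0.4,0,0,0,0],[0,-0.9,-0.6,0,0,0,0],[0,-0.9,0,0,0,0,0],[0,-0.9,0,0,0,0,0],[0,-0.88,0,0,0,0,0],[-0.75,0,0,0,0,0,0],[-0.75,0,0,0,0,0,0],[-0.75,0,0,0,0,0,0],[-0.75,0,0,0,0,0,0],[0,0,0.7,0,0,0,0],[0,0,0.7,0,0,0,0],[0,0,0.7,0,0,0,0],[0,0,0.6,0,0,0,0],[0,0,0,0,0,0,0]]]'
python3 - <<'E'
from bench import optics
import cv2
a=optics.camera("side")[150:450,80:480]
cv2.imwrite("pics/c4.png",cv2.resize(a,(800,600),interpolation=cv2.INTER_CUBIC))
E
```

```text
time: 4.2
eef_pos: [414.9, -177.7, 154.0]
tcp_rot: [0.707, 0.707, -0.001, -0.001]
contact_force: [1.3, 0.1, 0.6]
gripper_width: -0.0
gripper_force: 0.0
```

View pics/c4.png

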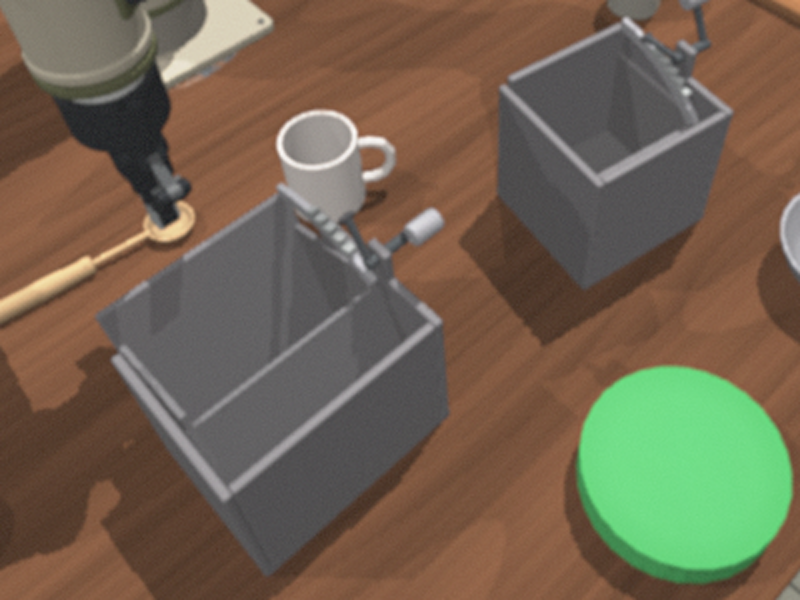

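The pawl stays flipped; the fingers stand in front of the panel. Push.

```bash
python3 -m handwheel '[[[0,0.4,0,0,0,0,0],[0,0.3,0,0,0,0,0],[0,0.25,0,0,0,0,0],[0,0.25,0,0,0,0,0],[0,0.2,0,0,0,0,0],[0,0.2,0,0,0,0,0],[0,0.2,0,0,0,0,0],[0,0.1,0,0,0,0,0],[0,0,0,0,0,0,0]]]'; python3 -m handwheel '[[[0,0.05,0,0,0,0,0],[0,0.05,0,0,0,0,0],[0,0,0,0,0,0,0]]]'
```

```text
time: 5.38
eef_pos: [492.3, -177.9, 155.1]
tcp_rot: [0.707, 0.707, 0.0, 0.0]
contact_force: [0.6, 0.5, -0.7]
gripper_width: 0.1
gripper_force: 0.0
time: 5.75
eef_pos: [496.0, -178.0, 155.2]
tcp_rot: [0.707, 0.707, 0.0, 0.0]
contact_force: [-0.9, 0.7, 1.3]
gripper_width: -0.2
gripper_force: 0.4
```

```bash
for i in 1; do python3 -m handwheel '[[[0,0.1,0,0,0,0,0],[0,0.05,0,0,0,0,0]]]'; python3 -m handwheel '[[[0,0.05,0,0,0,0,0],[0,0,0,0,0,0,0]]]'; done
python3 - <<'E'
from bench import optics
import cv2
a=optics.camera("side")[150:450,80:480]
cv2.imwrite("pics/c5.png",cv2.resize(a,(800,600),interpolation=cv2.INTER_CUBIC))
E
```

```text
time: 6.0
eef_pos: [498.9, -178.1, 154.9]
tcp_rot: [0.707, 0.707, -0.002, -0.003]
contact_force: [-26.2, 2.9, 18.1]
gripper_width: 0.0
gripper_force: 13.2
time: 6.25
eef_pos: [499.0, -178.0, 154.9]
tcp_rot: [0.708, 0.707, -0.003, -0.004]
contact_force: [-31.6, 5.0, 23.1]
gripper_width: -0.0
gripper_force: 16.1
```

View pics/c5.png

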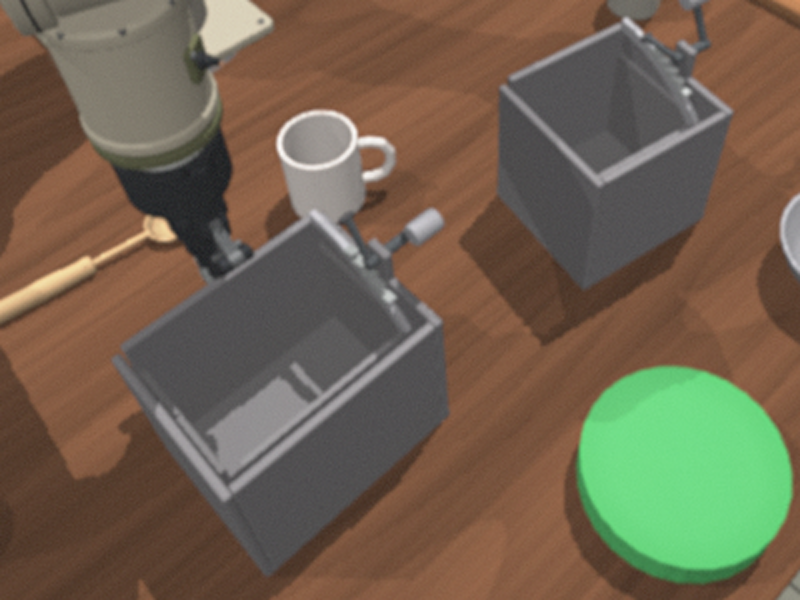

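The panel is flush with the cheek edges and hard against its stop (force jumped), with the pawl still back. Retreat.

```bash
python3 -m handwheel '[[[0,-0.2,0,0,0,0,0],[0,-0.5,0,0,0,0,0],[0,-0.7,0,0,0,0,0],[0,-0.4,-0.5,0,0,0,0],[0,0,-0.8,0,0,0,0],[0,0,-0.8,0,0,0,0],[0,0,0,0,0,0,0],[0,0,0,0,0,0,0]]]'
python3 - <<'E'
from bench import optics
import cv2
a=optics.camera("side")[150:450,80:480]
cv2.imwrite("pics/c6.png",cv2.resize(a,(800,600),interpolation=cv2.INTER_CUBIC))
E
```

```text
time: 7.3
eef_pos: [431.9, -177.9, 238.6]
tcp_rot: [0.707, 0.707, 0.0, -0.0]
contact_force: [-0.3, 1.2, -0.8]
gripper_width: -0.0
gripper_force: 0.0
```

View pics/c6.png

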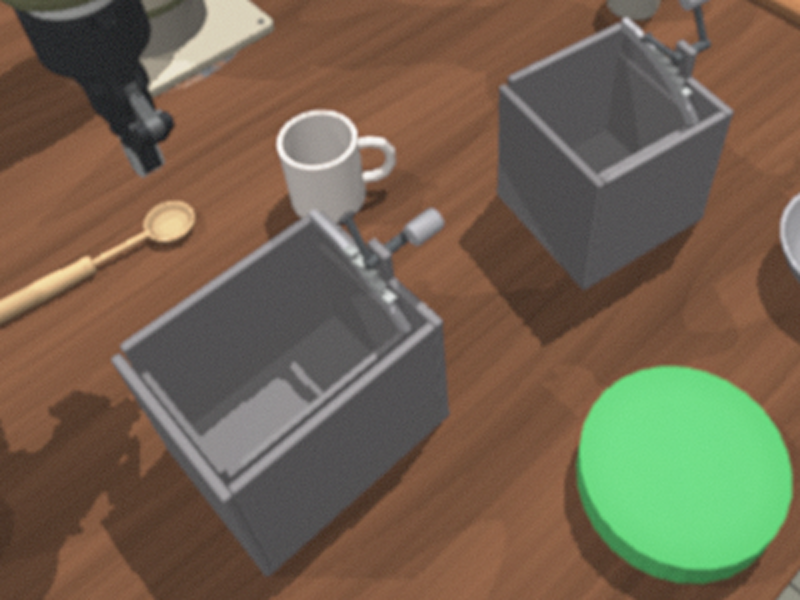

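The bin is shut (panel top (122,352)–(315,217), flush with the cheeks), the pawl knob is at the back (425,227), and the gripper is clear of everything.

```bash
python3 -c "from bench import workorder; print(workorder.finish_job())"
```

```text
the job is handed in; nothing more can be done
None
```

I flipped the wider bin's pawl to the back, where it stayed, then pushed the bin fully shut without touching the narrower bin, and handed the job in at about 7.4 s; no verdict came back.

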